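# Lift the round biscuit off the baking sheet with the spatula

### The job

Take the spatula from its white tile, slide its blade under the round biscuit on the baking sheet, lift the biscuit on the blade and set it down flat on the round wooden board, all of it on the board. Biscuits are brittle: never touch the round one with the fingers, and do not ram, crush, drop or tip it over; leave the square biscuit, the mug and the jar where they are. At the end lay the spatula back with its blade flat on the white tile and let go.

Things in the scene. Friction and masses are not known exactly. Their poses are not given: they have to be found in the camera images.
- spatula: Cranked turner, 0.2 kg. Origin: centre of the blade's underside; x to the blade's front edge, z up. Smooth steel blade: x -50 to 50, y -40 to 40, z 0 to 3 mm. A thin neck climbs from its rear edge to the black handle, a flat-sided bar along x: x -173 to -83, 20 mm wide, z 50 to 74 mm. Starts with the blade flat on the tile, the handle overhanging free, roughly towards the robot.
- spatula_grip (a point): Good place to grip the handle from above across its 20 mm width: spatula frame (-115, 0, 62) mm; axes as the spatula's.
- spatula_tip (a point): Middle of the blade's front lower edge: spatula frame (50, 0, 0) mm.
- round_biscuit: Round brown rigid biscuit, 104 mm across, 18 mm thick, about 0.09 kg; origin at the centre of its underside. The flat underside is 84 mm across; from there the lower edge slopes out and up to the full 104 mm at 8 mm height, so a blade can slip in under it. Lies on the sheet left or right of the square one.
- square_biscuit: Square pale biscuit 84 x 84 x 18 mm, origin at the centre of its underside. Lies on the sheet beside the round one; to be left alone.
- sheet: Fixed dull grey metal baking sheet, 250 (x) x 270 (y) mm, top face at 4 mm; origin at the centre of its underside, x away from the robot. Flat and open on the near, left and right sides; along the far side an upright lip, inner face at x = 107 mm, its top 24 mm above the worktop. The biscuits' centres start at x 0 to 45 mm, y about +68 and -68 mm.
- sheet_lip (a point): Middle of the lip's inner face at its top, sheet frame (107, 0, 24) mm; axes as the sheet's.
- board: Round flat wooden serving board without a rim, fixed, 190 mm across, top face at 18 mm; origin at the centre of its underside.
- tile: White square ceramic tile 140 x 140 mm, fixed, top face at 8 mm; origin at the centre of its underside. The spatula's place.
- mug: Blue ceramic mug, 80 mm across, 90 mm tall, standing to one side of the work; origin under its centre. Leave alone.
- jar: Amber glass jar with dark lid, 76 mm across, 110 mm tall, standing to one side of the work; origin under its centre. Leave alone.
Things that resemble listed ones, but are neither listed nor needed, are in the scene too. Of the things shaped like the spatula, the bare steel one is meant. There is more than one size of the board; the job needs the larger.

How it is judged (in metres and radians):
On the way:
1. the round biscuit is carried by the spatula alone, its underside at least 16 mm above the sheet's top (z of round_biscuit in the frame of sheet above 0.02 m and contact force between round_biscuit and spatula above 0.2 N), for 0.2 s.
At the end, for the whole second after the job is handed in: The round biscuit lies flat (within 0.05 rad) and still on the wooden board, its centre within 45 mm of the board's centre, clear of the spatula; the spatula lies still with its blade flat (within 0.05 rad) on the tile, the blade's centre within 40 mm of the tile's centre (horizontal distance between round_biscuit and board below 0.045 m and z of round_biscuit in the frame of board between 0.014 and 0.021 m and angle between each of round_biscuit, spatula's own z axis and vertical below 0.05 rad and linear speed of each of round_biscuit, spatula below 0.01 m/s and contact force between round_biscuit and spatula below 0.02 N and horizontal distance between spatula and tile below 0.04 m and z of spatula in the frame of tile between 0.004 and 0.011 m); the robot touches nothing.
It fails at once if the fingers or the arm touch the round biscuit (contact force between round_biscuit and the fingers above 0.3 N or contact force between round_biscuit and the arm above 0.3 N).
It fails at once if the round biscuit is rammed, crushed or dropped: more than 15 N on it (contact force between round_biscuit and anything else above 15 N).
It fails at once if the round biscuit is tipped by more than 0.8 rad (angle between round_biscuit's own z axis and vertical above 0.8 rad).
It fails at once if the square biscuit is moved by more than 20 mm (distance of square_biscuit from where it was at the start of the episode above 0.02 m).
It fails at once if the mug or the jar is moved by more than 20 mm (distance of any of mug, jar from where it was at the start of the episode above 0.02 m).
It also fails if it takes over 72 s, if anything falls off the work surface, if the arm or the gripper's body presses on something with over 40 N, if the wrist force passes 120 N, or if a joint passes its speed limit or range.

### The arm

A 6-joint arm with a two-finger parallel gripper is mounted at the origin on the work surface. World frame = base frame: x ahead of the robot, y to its left, z up, the work surface at z = 0. Lengths are in mm, angles in rad, forces in N, time in s.
With the tool pointing down it reaches from about 300 to 950 mm from the base axis. Payload 3.1 kg.
Tool frame: the origin (TCP) lies midway between the tips of the shut fingers; the grasp point (between the pads) lies 19 mm behind it; z points along the fingers, y is the line along which they close (so a half turn about z gives the same grasp; the last joint's range is limited). The gripper opens to 85 mm and grips with 20 to 120 N. Pads are 22 mm wide; open, the fingers measure 114 mm over their backs; the gripper's body (76 mm by 85 mm) begins 54 mm behind the grasp point. The pads swing forward as they close: fully open they stand 13 mm farther back than shut.
Start: joints at [1.237, 0.308, 1.634, -0, 1.2, -0.07], TCP at [162.995, 603.378, 231.272] pointing down, gripper open.
Joint ranges: [-3.06, 3.06], [-0.79, 1.96], [0.05, 2.63], [-1.19, 4.34], [0.05, 2.64], [-2.94, 2.94]. Speed limits (rad/s): [2.79, 2.79, 3.14, 3.14, 3.14, 3.14].

### API

Orientations are given as a rotation vector (axis times angle).
In Python, from bench import arm, imaging gives the robot as it stands. The module is installed in compiled form; this text tells all that it offers.
- The arm moves only by the shell command python3 -m pendant 'ROWS' [OPENING] [FORCE]. ROWS is JSON, a list that holds one entry, the list of rows, each a list of 4 numbers: the shift along the world's x, y, z each as a share of 0.25 m, from -1 to 1, then the turn about the world's z as a share of 45 degrees, from -1 to 1. A call has 1 to 12 rows; each row shifts and turns the commanded pose from where the row before left it; what a row does not reach is not made up. A row lasts 1/10 s, in which the tool goes at most 50 mm and 8.59 degrees, less where a joint would pass 70% of its speed; a pose out of reach is approached as far as the arm can. A call with a number of a shift or a turn outside -1 to 1 is refused whole. A call with a gripper value outside its range is refused whole. OPENING is the opening, from -1 (shut) to 1 (fully open), set as the call begins (- or left out, the last holds). The fingers move at their own pace and stop on an object; FORCE is the grip in N (left out, the last holds). Time passes only in rows, so rows that do not move let the fingers close. It gives the time, the measured TCP pose, the force, the opening and the grip force at its end, in the units of the state.
- arm.sense(): the state, without advancing time (a new reading comes with each control period).
- imaging.camera(name): name is "scene" or "top" or "wrist"; returns a dict with "img" (400x640x3 uint8, red, green, blue), "fx", "fy", "cx", "cy" (pixels), "R" (3x3) and "t" (3): a world point X has camera coordinates R X + t; the wrist camera has in their place "T_tool_cam" (4x4, takes a point from camera to tool coordinates, whose origin is the TCP and whose axes are the flange's). Camera axes: x right, y down, z forward; pixel columns grow to the right and rows downward; lengths in mm; the calibration is good to about 2 mm. The wrist camera is an equidistant fisheye: a pixel r from the principal point sees the ray r / f radians off the axis. A picture is of the moment at which its call begins: read the wrist's pose just before it. There is no depth.
- arm.job_done(): hands the job in; it is judged then, once.
Trained networks look in the newest picture that a camera, given by its name, has taken for a name from the list of things; names that differ only in an ending like _2 or _b are one class to them, and where a whole thing is asked for, a point or a joint stands for the part that bears it (a point fixed in the world has none). Each returns a list of dicts, best first, with "conf" (0 to 1); they miss things now and then, are a little off and sometimes report something else, mostly with a low value. They report only what shows in the picture. A call takes as long as a camera call. They do not tell look-alikes from the thing itself.
- imaging.masks_of(camera, target): "mask" (400x640 bool, what is visible of it) and "pixel" ([column, row] in pixels, amid what is visible of it).
The state is a dict: "t": time; "joint_pos": joint angles; "qd": joint speeds; "tau": joint torques, N m; "ee_pos": TCP position; "orientation": TCP orientation; "contact_force": force on the tool from outside, world axes, zero at the start; "torque": the same for the moment, N m; "gripper_width": finger opening in mm; "finger_force": force on a finger pad.
Only numpy, scipy, OpenCV 4.12 (cv2) and the standard library are available. Lean on these libraries where they do the work, as an engineer would, in place of code of your own. Each camera call takes 0.05 s, during which the arm holds its last target. There are 200 camera calls.

## Working session

There is one attempt and no reset: what is moved stays moved. The work goes in short steps, Python scripts to look and compute and a shell command to move; the robot and the scene stay as the last step left them, time stands still between calls to the robot, and variables do not carry over. Pictures are saved under pics/ and viewed, at most 10 in all, crops included, and the job is handed in when it is done.

```bash
mkdir -p pics; cat > h.py <<'E'
from bench import arm, imaging
import numpy as np, cv2
def cam(n):
    return imaging.camera(n)
def proj_plane(c,px,z):
    d=np.array([(px[0]-c['cx'])/c['fx'],(px[1]-c['cy'])/c['fy'],1.])
    R=np.array(c['R']);t=np.array(c['t']).ravel()
    o=-R.T@t; v=R.T@d
    return o+v*(z-o[2])/v[2]
def save(c,n): cv2.imwrite('pics/'+n,cv2.cvtColor(c['img'],cv2.COLOR_RGB2BGR))
E
python3 - <<'E'
from h import *
print(arm.sense())
for n in ['top','scene']:
    c=cam(n); save(c,n+'1.png'); print(n,c['fx'],c['t'])
    for k,z in [('spatula',3),('spatula_grip',62),('round_biscuit',22),('square_biscuit',22),('sheet',4),('board',18),('tile',8),('mug',90),('jar',110)]:
        for r in imaging.masks_of(n,k):
            m=r['mask'].astype(np.uint8); ys,xs=np.nonzero(m)
            rect=cv2.minAreaRect(np.c_[xs,ys].astype(np.float32))
            b=[proj_plane(c,p,z)[:2].round().tolist() for p in cv2.boxPoints(rect)]
            print(k,round(r['conf'],2),r['pixel'],m.sum(),proj_plane(c,rect[0],z).round(1)[:2], b if n=='top' else '')
E
```

```text
{'t': 0.0, 'joint_pos': array([ 1.23728184e+00,  3.08980909e-01,  1.63521343e+00, -2.35343858e-05,
        1.19967753e+00, -6.97138357e-02]), 'qd': array([-1.56158280e-04,  2.24052299e-03, -1.07422456e-03,  1.26204003e-03,
        6.78322843e-05, -1.94344442e-03]), 'tau': array([-5.80043525e-05, -4.15249908e+01, -2.76665175e+01, -1.76377644e-04,
        1.01423106e-02, -2.63107530e-06]), 'ee_pos': array([162.73983838, 602.58428984, 230.04926746]), 'orientation': array([-0.41310582, -3.11387268,  0.00351407]), 'contact_force': array([ 0.75013087,  0.20488487, -0.26408019]), 'torque': array([ 0.03090082,  0.00198322, -0.0305629 ]), 'finger_force': 0.0, 'gripper_width': 85.44962865220928}
top 500.5737096131772 [  14.26460241  477.14123133 1446.22674071]
spatula 0.87 [425.2, 179.2] 1089 [ 485.4 -285.1] [[596.0, -248.0], [595.0, -332.0], [378.0, -321.0], [378.0, -240.0]]
spatula 0.69 [498.0, 251.1] 1152 [ 304.1 -460.6] [[311.0, -349.0], [375.0, -552.0], [297.0, -572.0], [234.0, -371.0]]
spatula 0.61 [424.6, 112.0] 1061 [ 781.8 -341.1] [[746.0, -214.0], [890.0, -429.0], [818.0, -470.0], [6
[... 1331 characters left out ...]
 1942.90648681]
spatula 0.81 [261.6, 259.1] 790 [ 459.  -271.8] 
spatula 0.8 [167.4, 268.0] 831 [ 292.1 -447.2] 
spatula 0.7 [315.0, 298.9] 940 [ 768.7 -318.1] 
spatula_grip 0.95 [264.5, 256.7] 818 [ 511.7 -311.5] 
spatula_grip 0.59 [167.4, 268.0] 822 [ 350.3 -475.2] 
spatula_grip 0.49 [256.8, 266.0] 800 [ 580.1 -321.5] 
round_biscuit 0.67 [341.6, 239.7] 583 [663.3 -84.6] 
square_biscuit 0.64 [370.3, 222.1] 507 [679.8  55.4] 
sheet 0.89 [349.3, 234.5] 3241 [641.3  -8.9] 
board 0.75 [368.2, 178.4] 1204 [510.6 272. ] 
board 0.68 [331.2, 144.3] 455 [248.8 348.9] 
tile 0.84 [262.5, 249.5] 855 [ 536.3 -285.9] 
mug 0.68 [216.4, 298.8] 1218 [ 593.8 -523.4] 
jar 0.58 [409.6, 144.6] 552 [600.7 423.6]
```

View pics/top1.png

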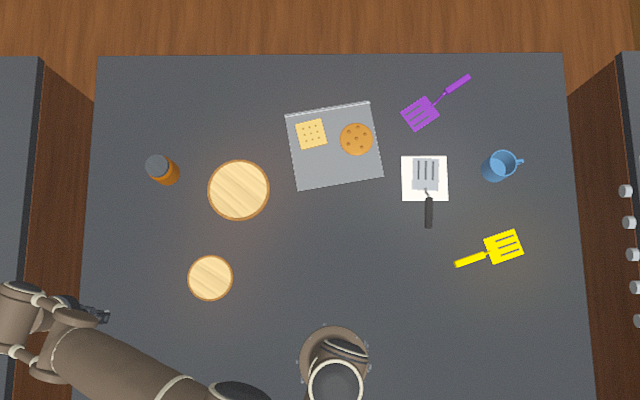

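View pics/scene1.png

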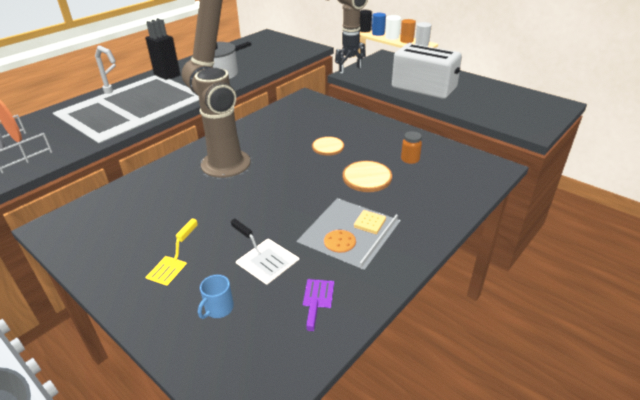

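The top view shows the steel spatula on the tile at (425,178), handle end at (429,225). The round biscuit is at (356,139), the sheet's lip is on the far side, and the larger board is at (238,190). The yellow and purple spatulas and the small board are look-alikes. Next I move above the handle for a close look.

```bash
python3 -m pendant '[[[0.08,-0.18,0,0.168],[0.08,-0.18,0,0.168],[0.08,-0.18,0,0],[0.08,-0.18,0,0],[0.08,-0.18,0,0],[0.08,-0.18,0,0],[0.08,-0.18,0,0],[0.08,-0.18,0,0],[0.08,-0.18,0,0],[0.08,-0.18,0,0],[0.08,-0.18,0,0],[0.08,-0.18,0,0]]]' 1 120
python3 -m pendant '[[[0,-0.2,0,0],[0,-0.2,0,0],[0,-0.2,0,0],[0,-0.2,0,0],[0,-0.2,0,0],[0,-0.2,0,0],[0,-0.2,0,0],[0,0,0,0],[0,0,0,0]]]'
cat >> h.py <<'E'
from scipy.spatial.transform import Rotation as Ro
def wrist():
    s=arm.sense(); c=cam('wrist'); T=np.eye(4); T[:3,:3]=Ro.from_rotvec(s['orientation']).as_matrix(); T[:3,3]=s['ee_pos']
    c['W']=T@np.array(c['T_tool_cam']); return c
def wplane(c,px,z):
    d=np.array([px[0]-c['cx'],px[1]-c['cy']])/c['fx']; r=np.hypot(*d)
    v=np.r_[d/(r+1e-12)*np.sin(r),np.cos(r)]; v=c['W'][:3,:3]@v; o=c['W'][:3,3]
    return o+v*(z-o[2])/v[2]
def wproj(c,X):
    p=np.linalg.inv(c['W'])@np.r_[X,1]; p=p[:3]; r=np.arctan2(np.hypot(p[0],p[1]),p[2]); u=p[:2]/np.hypot(p[0],p[1])
    return np.array([c['cx'],c['cy']])+c['fx']*r*u
E
python3 - <<'E'
from h import *
print(arm.sense()['joint_pos'],arm.sense()['ee_pos'])
c=wrist(); save(c,'w1.png'); print(c['fx'],c['cx'],c['cy'],c['W'])
for k in ['spatula','spatula_grip','tile']:
    for r in imaging.masks_of('wrist',k):
        m=r['mask']; print(k,r['conf'],r['pixel'],m.sum())
E
```

```text
t: 2.2
ee_pos: [403.6, 61.4, 231.8]
orientation: [0.0, 3.14, 0.0]
contact_force: [-0.1, 0.3, -0.2]
gripper_width: 85.6
finger_force: 0.0
t: 3.1
ee_pos: [402.6, -287.4, 231.1]
orientation: [-0.004, -3.141, -0.002]
contact_force: [0.0, 0.9, -0.9]
gripper_width: 85.5
finger_force: 0.0
[-7.08337844e-01  5.54347006e-02  1.93339809e+00  5.41652785e-04
  1.15371018e+00 -2.27658265e+00] [ 402.57789254 -287.37976108  231.07027846]
309.70691628693146 319.14657066172737 203.2072524570923 [[ 3.09871285e-03  9.44975288e-01  3.27127043e-01  3.18103246e+02]
 [ 9.99995033e-01 -3.11661264e-03 -4.69467528e-04 -2.87215244e+02]
 [ 5.75893066e-04  3.27126873e-01 -9.44980252e-01  3.73172934e+02]
 [ 0.00000000e+00  0.00000000e+00  0.00000000e+00  1.00000000e+00]]
spatula 0.87 [326.9, 350.8] 374
spatula 0.75 [163.2, 101.5] 5652
spatula 0.73 [326.5, 257.5] 5266
spatula_grip 0.84 [328.5, 352.8] 318
spatula_grip 0.78 [164.5, 100.4] 5676
spatula_grip 0.67 [324.1, 258.2] 5259
tile 0.67 [341.1, 245.3] 4952
tile 0.6 [610.7, 230.2] 3932
```

View pics/w1.png

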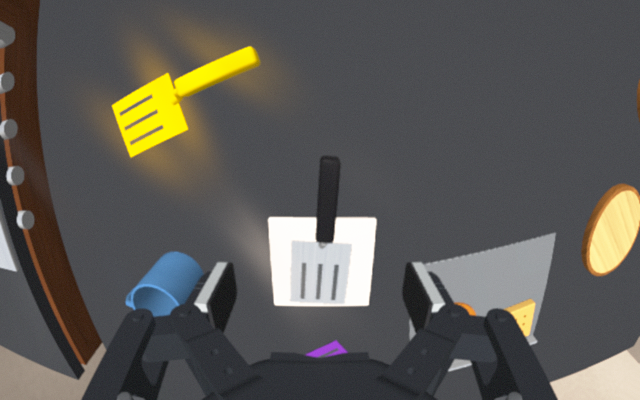

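The wrist view shows the handle running from (329,157) to (325,241), the blade corners at about (293,241), (351,242), (348,304) and (290,302), and the tile around them.

```bash
python3 - <<'E'
from h import *
c=wrist()
im=c['img'].astype(int); 
# handle: dark pixels in window, brighter neighbours on tile/blue-grey table
sub=im[150:246,300:350]; g=sub.max(2); m=(g<42).astype(np.uint8)
n,l,st,ce=cv2.connectedComponentsWithStats(m); i=1+np.argmax(st[1:,4]); ys,xs=np.nonzero(l==i)
print('handle',st[i],np.unique(g)[:8])
for y in range(8,96,10):
    r=xs[ys==y]
    if len(r): print(y+150,r.min()+300,r.max()+300, wplane(c,((r.min()+r.max())/2+300,y+150),82).round(1)[:2], end=' ')
    if len(r): print(round(wplane(c,(r.max()+300.5,y+150),82)[1]-wplane(c,(r.min()+299.5,y+150),82)[1],1))
print('rear',wplane(c,(329,150+ys.min()),82))
for p in [(293,241),(351,242),(348,304),(290,302)]: print('blade',wplane(c,p,11).round(1))
for p in [(269,217),(377,218),(370,306),(274,305)]: print('tile',wplane(c,p,8).round(1))
cv2.imwrite('pics/w1c.png',cv2.resize(cv2.cvtColor(c['img'][140:320,250:400],cv2.COLOR_RGB2BGR),None,fx=3.3,fy=3.3,interpolation=2))
E
```

```text
handle [ 18  28  18  63 188] [33 34 35 36 37 38 39 40]
178 334 335 [ 393.4 -270.1] 1.9
188 333 334 [ 403.6 -271. ] 2.0
198 333 334 [ 413.9 -270.8] 2.0
208 331 333 [ 424.4 -272.1] 3.0
218 330 331 [ 435.2 -273.5] 2.0
228 325 330 [ 446.3 -276.4] 6.2
238 322 329 [ 457.7 -278.3] 8.3
rear [ 393.47049092 -275.47928998   82.        ]
blade [ 496.1 -318.9   11. ]
blade [ 497.5 -243.3   11. ]
blade [ 599.4 -242.6   11. ]
blade [ 595.8 -327.    11. ]
tile [ 463.8 -349.1    8. ]
tile [ 465.  -210.5    8. ]
tile [ 606.7 -209.     8. ]
tile [ 604.6 -351.5    8. ]
```

View pics/w1c.png

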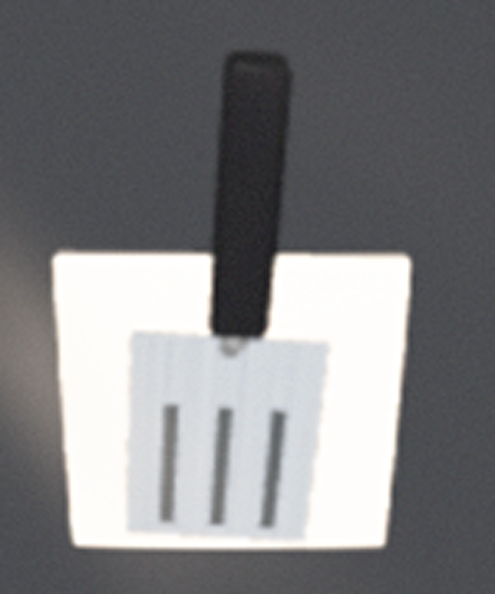

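```bash
python3 - <<'E'
from h import *
from scipy.optimize import least_squares
c=wrist()
f=lambda p:(250+(p[0]+.5)/3.3-.5,140+(p[1]+.5)/3.3-.5)
obs=[((50,40,3),(303,539)),((50,-40,3),(127,530)),((-50,-40,3),(132,332)),((-50,40,3),(330,343)),((-173,0,74),(259,68)),((-83,0,74),(239,334)),
((-173,10,74),(291,68)),((-173,-10,74),(227,68)),((-83,10,74),(267,334)),((-83,-10,74),(212,334))]
def pose(P,o): 
    a=P[2]; return np.array([P[0]+o[0]*np.cos(a)-o[1]*np.sin(a),P[1]+o[0]*np.sin(a)+o[1]*np.cos(a),8+o[2]])
r=least_squares(lambda P:np.concatenate([wproj(c,pose(P,o))-f(p) for o,p in obs]),[545,-284,0],loss='soft_l1')
P=r.x; print(P[:2],np.degrees(P[2])); print((r.fun.reshape(-1,2)).round(1).tolist()); print('grip',pose(P,(-115,0,62)))
t=[(53,252),(412,254),(387,547),(73,547)]
q=np.array([wplane(c,f(p),8)[:2] for p in t]); print(q.round(1),q.mean(0)); print(arm.sense()['ee_pos'],arm.sense()['orientation'])
E
```

```text
[ 547.02173481 -287.44946584] -3.6637237680233476
[[1.0, 1.0], [-0.6, 0.8], [-0.7, -0.5], [0.5, -0.2], [0.2, -1.7], [-0.2, 2.6], [0.9, -1.0], [-0.6, -2.4], [0.8, 3.1], [-1.6, 2.0]]
grip [ 432.25676305 -280.10091117   70.        ]
[[ 462.6 -353.4]
 [ 463.2 -214. ]
 [ 605.6 -213.8]
 [ 605.8 -355. ]] [ 534.29813073 -284.06159994]
[ 403.19281493 -285.24450786  231.35444164] [-3.42410394e-03  3.14153145e+00  1.66204963e-04]
```

```bash
python3 -m pendant '[[[0.116,0.025,0,-0.082],[0,0,-0.18,0],[0,0,-0.18,0],[0,0,-0.18,0],[0,0,-0.1,0],[0,0,-0.08,0],[0,0,0,0],[0,0,0,0]]]' 1 120
python3 -m pendant '[[[0,0,0,0],[0,0,0,0],[0,0,0,0],[0,0,0,0],[0,0,0,0],[0,0,0,0],[0,0,0,0],[0,0,0,0]]]' -1 120
python3 - <<'E'
from h import *
s=arm.sense(); print(s['ee_pos'],s['orientation'],s['joint_pos'])
E
```

```text
t: 4.2
ee_pos: [432.3, -279.8, 51.5]
orientation: [-0.099, -3.14, -0.0]
contact_force: [-0.3, -0.5, 0.4]
gripper_width: 85.8
finger_force: 0.0
t: 5.0
ee_pos: [432.3, -280.6, 52.0]
orientation: [0.101, 3.14, -0.0]
contact_force: [-2.3, 1.2, 6.3]
gripper_width: 18.5
finger_force: 117.0
[ 432.25402425 -280.60431049   51.97704051] [ 1.01108444e-01  3.13951786e+00 -4.08415411e-04] [-6.60330272e-01  3.52041061e-01  2.00214313e+00  7.38774875e-05
  7.86893909e-01 -2.16679083e+00]
```

```bash
python3 -m pendant '[[[0,0,0.05,0],[0,0,0.1,0],[0,0,0.15,0],[0,0,0.1,0],[-0.012,0.1,0,0.08],[-0.02,0.16,0,0.1],[-0.02,0.16,0,0.08],[-0.02,0.15,0,0.028],[0,0.09,0,0],[0,0,0,0],[0,0,0,0],[0,0,0,0]]]'
python3 - <<'E'
from h import *
s=arm.sense(); print(s['ee_pos'],s['orientation'],s['contact_force'],s['torque'])
c=wrist(); save(c,'w2.png')
for k in ['round_biscuit','sheet','square_biscuit']:
    for r in imaging.masks_of('wrist',k): print(k,r['conf'],r['pixel'],r['mask'].sum())
c=cam('top'); cv2.imwrite('pics/t2.png',cv2.resize(cv2.cvtColor(c['img'][90:200,270:400],cv2.COLOR_RGB2BGR),None,fx=5,fy=5,interpolation=2))
E
```

```text
t: 6.2
ee_pos: [414.3, -116.2, 151.5]
orientation: [-0.253, 3.131, -0.001]
contact_force: [0.9, 0.3, -1.2]
gripper_width: 18.5
finger_force: 117.7
[ 414.28913056 -116.22401791  151.51230214] [-2.53227233e-01  3.13100276e+00 -1.15610322e-03] [ 0.91898123  0.26387036 -1.19826837] [-0.03261827  0.1677531  -0.02301078]
sheet 0.47 [318.0, 254.3] 8921
square_biscuit 0.7 [411.5, 378.6] 319
```

View pics/w2.png

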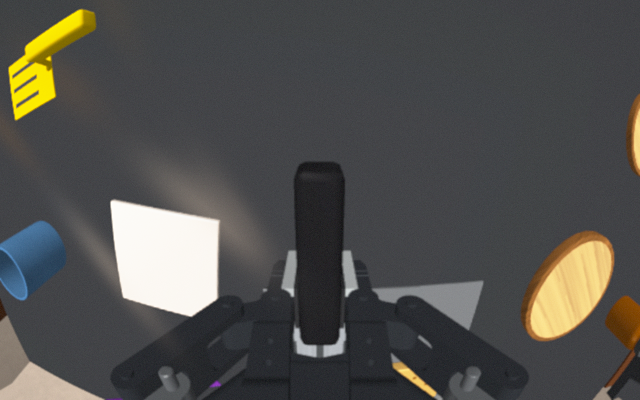

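View pics/t2.png

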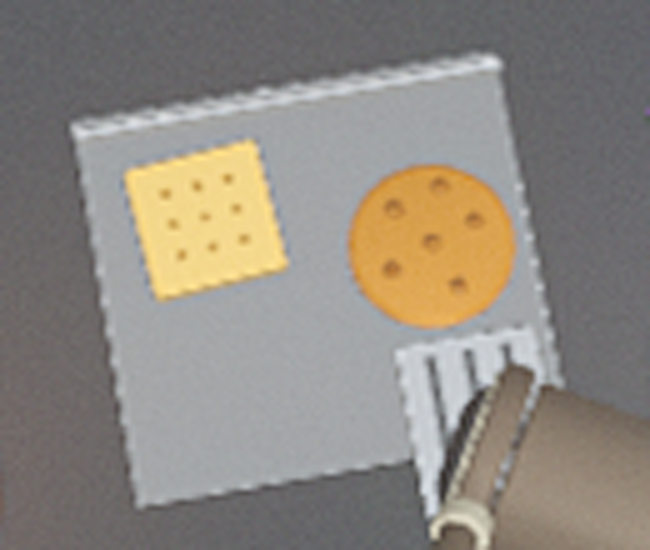

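Top crop (origin 270,90, scale 5): biscuit centre (432,246), blade front edge (397,350)–(533,325), sheet near-left corner (137,505), lip (72,125)–(500,55).

```bash
cat >> h.py <<'E'
def blob(c,lo,hi,box):
    x0,y0,x1,y1=box; h=cv2.cvtColor(c['img'],cv2.COLOR_RGB2HSV)[y0:y1,x0:x1]
    m=cv2.inRange(h,np.array(lo),np.array(hi)); n,l,st,ce=cv2.connectedComponentsWithStats(m); i=1+np.argmax(st[1:,4])
    return ce[i]+[x0,y0], st[i]+[x0,y0,0,0,0]
E
python3 - <<'E'
from h import *
c=cam('top'); f=lambda p:(270+(p[0]+.5)/5-.5,90+(p[1]+.5)/5-.5)
R=np.array(c['R']); print('cam',-R.T@c['t'])
h=cv2.cvtColor(c['img'],cv2.COLOR_RGB2HSV); print('hsv',h[137,357],h[133,310])
ce,st=blob(c,(8,120,100),(17,255,255),(335,115,385,165)); print(ce,st,'biscuit',proj_plane(c,ce,20))
for n,p,z in [('bc',(432,246),20),('tipL',(397,350),110.5),('tipR',(533,325),110.5),('nearL',(137,505),4),('lipL',(72,125),24),('lipR',(500,55),24),('lipinL',(75,137),4),('lipinR',(503,70),4),('right edge',(561,380),4)]:
    print(n,proj_plane(c,f(p),z).round(1)[:2])
o=Ro.from_rotvec(arm.sense()['orientation']).as_matrix(); a=np.arctan2(-o[1,0],-o[0,0]); print('yaw',np.degrees(a),o[:,2])
E
```

```text
cam [ 215.88317344   14.55998191 1507.52163547]
hsv [ 16 167 182] [ 20 137 214]
[348.04545455 131.22727273] [345 129   7   5  22] biscuit [678.2503756  -53.89656154  20.        ]
bc [653.8 -78. ]
tipL [565.5 -51.1]
tipR [ 579.6 -129.6]
nearL [496.1 104.3]
lipL [732.2 143.8]
lipR [ 775.5 -122.5]
lipinL [731.3 143.6]
lipinR [ 773.1 -126. ]
right edge [ 572.2 -156.9]
yaw 9.210967955078727 [-2.29779042e-04 -3.03352620e-05 -9.99999973e-01]
```

```bash
python3 -m pendant '[[[0,0,-0.1,0],[0,0,-0.15,0],[0,0,-0.1,0],[0,0,-0.038,0],[0,0,0,0],[0,0,0,0],[0,0,0,0]]]'
python3 -m pendant '[[[0,0,-0.008,0],[0,0,0,0],[0,0,0,0]]]'
python3 -m pendant '[[[0,0,-0.008,0],[0,0,0,0],[0,0,0,0]]]'
python3 -m pendant '[[[0,0,-0.006,0],[0,0,0,0],[0,0,0,0]]]'
```

```text
t: 7.2
ee_pos: [415.7, -116.1, 55.7]
orientation: [-0.254, 3.128, -0.002]
contact_force: [-0.0, 0.5, -0.5]
gripper_width: 18.5
finger_force: 117.7
t: 7.5
ee_pos: [414.3, -115.5, 52.7]
orientation: [-0.254, 3.13, -0.001]
contact_force: [0.3, 0.2, -2.3]
gripper_width: 18.0
finger_force: 117.7
t: 7.8
ee_pos: [413.8, -115.3, 50.1]
orientation: [0.254, -3.131, -0.0]
contact_force: [-0.7, 0.5, -1.7]
gripper_width: 17.9
finger_force: 117.7
t: 8.1
ee_pos: [414.0, -115.4, 48.7]
orientation: [0.254, -3.131, -0.0]
contact_force: [0.2, 0.4, -2.5]
gripper_width: 18.2
finger_force: 117.7
```

```bash
python3 - <<'E'
from h import *
c=cam('scene'); cv2.imwrite('pics/s3.png',cv2.resize(cv2.cvtColor(c['img'][190:290,250:410],cv2.COLOR_RGB2BGR),None,fx=5,fy=5,interpolation=2)); print(arm.sense()['ee_pos'],arm.sense()['torque'])
E
```

```text
[ 413.97052894 -115.36002487   48.73950359] [-0.0345383   0.10107618 -0.03191275]
```

View pics/s3.png

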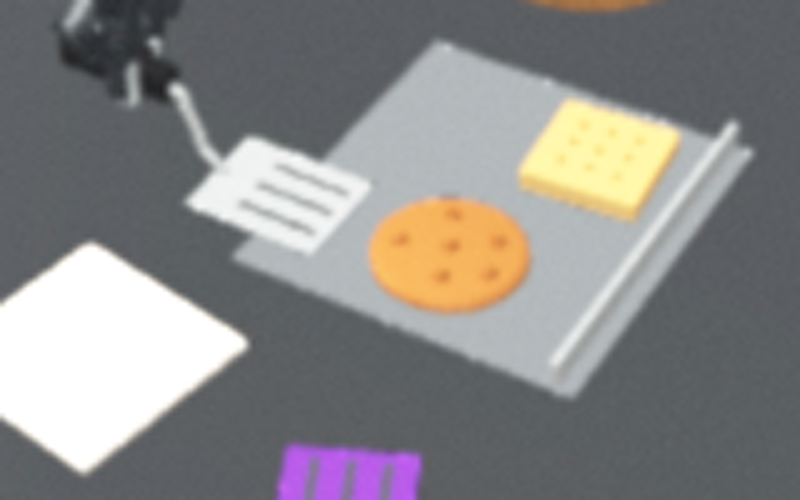

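The blade hovers just over the sheet, its tip (340,220) about 20 mm short of the biscuit (450,255). I lower it gently to contact.

```bash
python3 -m pendant '[[[0,0,-0.004,0],[0,0,0,0],[0,0,0,0]]]'
python3 -m pendant '[[[0,0,-0.003,0],[0,0,0,0],[0,0,0,0]]]'
python3 - <<'E'
from h import *
print(arm.sense()['ee_pos'],arm.sense()['torque'])
E
```

```text
t: 8.45
ee_pos: [414.3, -115.4, 48.0]
orientation: [-0.254, 3.131, -0.0]
contact_force: [-1.4, -0.1, 0.8]
gripper_width: 18.2
finger_force: 118.0
t: 8.75
ee_pos: [414.3, -115.5, 47.4]
orientation: [-0.254, 3.131, -0.001]
contact_force: [-2.5, 0.2, 4.7]
gripper_width: 18.5
finger_force: 118.5
[ 414.30016566 -115.54566137   47.36824463] [ 0.11451026 -0.03461232  0.03900224]
```

```bash

python3 -m pendant '[[[0.0118,0.0019,0,0],[0.0118,0.0019,0,0],[0.0118,0.0019,0,0],[0.0118,0.0019,0,0],[0.0118,0.0019,0,0],[0.0118,0.0019,0,0],[0.0118,0.0019,0,0],[0.0118,0.0019,0,0],[0.0118,0.0019,0,0],[0.0118,0.0019,0,0],[0.0118,0.0019,0,0],[0.0118,0.0019,0,0]]]'
python3 -m pendant '[[[0.0118,0.0019,0,0],[0.0118,0.0019,0,0],[0.0118,0.0019,0,0],[0.0118,0.0019,0,0],[0.0118,0.0019,0,0],[0.0118,0.0019,0,0],[0.0118,0.0019,0,0],[0.0118,0.0019,0,0],[0.0118,0.0019,0,0],[0.0118,0.0019,0,0],[0.0118,0.0019,0,0],[0.0118,0.0019,0,0]]]'
python3 - <<'E'
from h import *
c=cam('top'); save(c,'x.png')
for k in ['round_biscuit']:
    for r in imaging.masks_of('top',k):
        m=r['mask']; p,rad=cv2.minEnclosingCircle(np.argwhere(m)[:,::-1].astype(np.float32)); X=proj_plane(c,p,20); u=np.array([.987,.16]); d=X[:2]-[641.1,-8.9]
        print(r['conf'],rad,X[:2],'sheet',d@u,d@[-.16,.987])
E
```

```text
t: 9.95
ee_pos: [449.6, -110.0, 47.7]
orientation: [0.254, -3.131, 0.001]
contact_force: [-4.0, -0.7, 9.7]
gripper_width: 18.0
finger_force: 119.0
t: 11.15
ee_pos: [484.5, -104.3, 48.0]
orientation: [0.255, -3.13, 0.001]
contact_force: [-5.7, -0.8, 12.1]
gripper_width: 18.3
finger_force: 119.4
0.89 16.507673263549805 [686.86361999 -70.89975208] sheet 35.24873259616084 -68.51593450204203
```

```bash

python3 -m pendant '[[[0.008,0.0013,0.002,0],[0.008,0.0013,0,0],[0.008,0.0013,0,0],[0.008,0.0013,0,0],[0.008,0.0013,0,0],[0.008,0.0013,0,0],[0.008,0.0013,0,0],[0.008,0.0013,0,0],[0.008,0.0013,0,0],[0.008,0.0013,0,0],[0.008,0.0013,0,0],[0.008,0.0013,0,0]]]'
cat > loc.py <<'E'
from h import *
def loc(n='top'):
    c=cam(n); s=arm.sense(); u=np.array([.987,.16])
    for r in imaging.masks_of(n,'round_biscuit')[:1]:
        p,rad=cv2.minEnclosingCircle(np.argwhere(r['mask'])[:,::-1].astype(np.float32)); X=proj_plane(c,p,22); d=X[:2]-[641.1,-8.9]
        print(r['conf'],rad,X[:2],'sheet',d@u,d@[-.16,.987], 'tip', (s['ee_pos'][:2]-[641.1,-8.9])@u+163, s['ee_pos'][2],s['contact_force'],s['torque'])
    return c
if __name__=='__main__': loc()
E
python3 loc.py
```

```text
t: 12.45
ee_pos: [508.3, -100.3, 48.1]
orientation: [0.254, -3.13, 0.0]
contact_force: [-4.1, -1.1, 8.9]
gripper_width: 18.7
finger_force: 119.4
0.7 16.66213607788086 [708.89601419 -69.74699469] sheet 57.179146858339806 -70.90334603107902 tip 17.80030954354291 48.19072309094441 [-4.11371773 -0.6683379   6.7877932 ] [-0.08007262  0.48639277  0.00079909]
```

```bash

python3 -m pendant '[[[0.006,0.001,0.001,0],[0.006,0.001,0,0],[0.006,0.001,0,0],[0.006,0.001,0,0],[0.006,0.001,0,0],[0.006,0.001,0,0],[0.006,0.001,0,0],[0.006,0.001,0,0]]]'
python3 loc.py
python3 -m pendant '[[[0.006,0.001,0,0],[0.006,0.001,0,0],[0.006,0.001,0,0],[0.006,0.001,0,0],[0.006,0.001,0,0],[0.006,0.001,0,0],[0.006,0.001,0,0],[0.006,0.001,0,0]]]'
python3 loc.py
```

```text
t: 13.35
ee_pos: [520.2, -98.3, 48.2]
orientation: [0.254, -3.129, 0.0]
contact_force: [-4.4, -1.0, 7.7]
gripper_width: 18.5
finger_force: 119.1
0.73 16.620868682861328 [703.95085594 -68.01161444] sheet 52.57593650518151 -68.39930040160816 tip 29.79676698413917 48.218777591428356 [-3.85837568 -0.869381    6.4301073 ] [-0.10258939  0.43877244  0.02902946]
t: 14.25
ee_pos: [532.2, -96.3, 48.2]
orientation: [0.254, -3.129, 0.0]
contact_force: [-5.3, -1.1, 7.0]
gripper_width: 18.1
finger_force: 119.1
0.63 16.38053321838379 [706.07096969 -68.67998818] sheet 54.56154897186548 -69.39820348434925 tip 41.889587682042716 48.252320872095076 [-3.69270041 -0.7325031   6.5013406 ] [-0.06594225  0.47288405  0.04188256]
```

```bash

python3 -m pendant '[[[0.008,0.0013,0,0],[0.008,0.0013,0,0],[0.008,0.0013,0,0],[0.008,0.0013,0,0],[0.008,0.0013,0,0],[0.008,0.0013,0,0],[0.008,0.0013,0,0],[0.008,0.0013,0,0],[0.008,0.0013,0,0],[0.008,0.0013,0,0],[0.008,0.0013,0,0]]]'
python3 loc.py
python3 -m pendant '[[[0.008,0.0013,0,0],[0.008,0.0013,0,0],[0.008,0.0013,0,0],[0.008,0.0013,0,0],[0.008,0.0013,0,0],[0.008,0.0013,0,0],[0.008,0.0013,0,0],[0.008,0.0013,0,0],[0.008,0.0013,0,0],[0.008,0.0013,0,0],[0.008,0.0013,0,0]]]'
python3 loc.py
```

```text
t: 15.45
ee_pos: [553.9, -92.7, 48.3]
orientation: [0.254, -3.129, 0.0]
contact_force: [-4.9, -0.8, 8.6]
gripper_width: 18.5
finger_force: 119.2
0.81 16.895668029785156 [704.03181333 -64.51728069] sheet 53.2149348420921 -64.96334617409482 tip 64.0631117690545 48.24134163621155 [-4.73885111 -0.46323646  7.27390804] [-0.11964738  0.55570198 -0.01078724]
t: 16.65
ee_pos: [576.0, -89.1, 48.2]
orientation: [0.254, -3.129, 0.0]
contact_force: [-4.9, -0.4, 7.8]
gripper_width: 18.2
finger_force: 119.2
0.68 14.916534423828125 [708.89567808 -55.71737956] sheet 59.423553534348656 -57.056062121709125 tip 86.39321412509912 48.26437377710169 [-4.46622179 -1.5026689   7.0465645 ] [-0.12442539  0.57269503  0.00962409]
```

```bash
python3 - <<'E'
from h import *
a=cam('scene')['img'][190:290,270:420]; b=cam('top')['img'][100:180,300:420]
cv2.imwrite('pics/st4.png',cv2.cvtColor(np.vstack([cv2.resize(a,(480,320),interpolation=2),cv2.resize(b,(480,270),interpolation=2)]),cv2.COLOR_RGB2BGR))
E
```

```text
(no output)
```

View pics/st4.png

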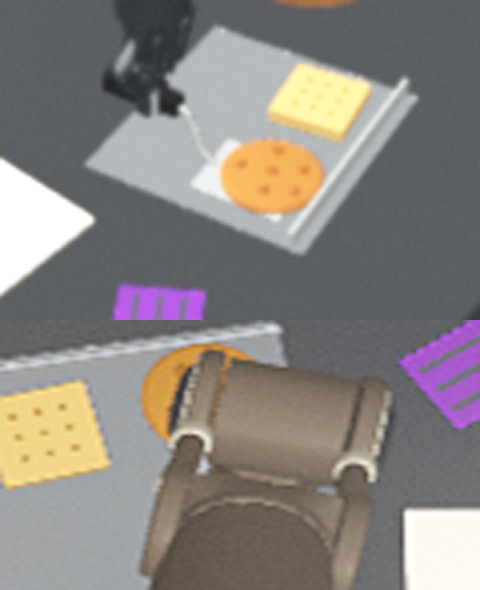

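The biscuit sits on the blade against the lip: scene crop centre (272,177), a little toward the square one. I check the numbers from the scene camera.

```bash
python3 - <<'E'
from h import *
c=cam('scene'); s=arm.sense()
u=np.array([.987,.16]);v=np.array([-.16,.987])
f=lambda p:(270+(p[0]+.5)/3.2-.5,190+(p[1]+.5)/3.2-.5)
for n,p,z in [('biscuit',(272.5,170.5),25),('bladeR',(190,184),7),('bladeL',(232,141),7),('tipR',(278,219),7)]:
    X=proj_plane(c,f(p),z)[:2]; d=X-s['ee_pos'][:2]; print(n,X,'sp',d@u-113,d@v)
# calibrate: sheet corner near, right (-125,-135)
print(proj_plane(c,f((87,161)),4), np.array([641.1,-8.9])-125*u-135*v)
E
```

```text
biscuit [708.36391326 -63.05349772] sp 21.329070404956326 4.620176935483833
bladeR [ 645.65416589 -115.90515094] sp -49.021714765374554 -37.510845208184314
bladeL [637.43972429 -38.31343178] sp -44.714693559066234 40.386492251639474
tipR [743.29588532 -99.00823523] sp 50.05416882247383 -36.45626451393768
[ 540.60651981 -154.82463157    4.        ] [ 539.325 -162.145]
```

```bash

python3 -m pendant '[[[-0.008,-0.0013,0,0],[0,0,0.006,0],[0,0,0.01,0],[0,0,0.014,0],[0,0,0.02,0],[0,0,0.03,0],[0,0,0.04,0],[0,0,0.04,0],[0,0,0.03,0],[0,0,0.02,0],[0,0,0.01,0],[0,0,0,0]]]'
python3 -m pendant '[[[0,0,0,0],[0,0,0,0],[0,0,0,0]]]'
python3 - <<'E'
from h import *
s=arm.sense(); print(s['torque'],s['joint_pos'])
a=cam('scene')['img'][170:270,270:420]
cv2.imwrite('pics/s5.png',cv2.cvtColor(cv2.resize(a,(600,400),interpolation=2),cv2.COLOR_RGB2BGR))
E
```

```text
t: 18.1
ee_pos: [575.0, -89.3, 103.3]
orientation: [-0.254, 3.131, -0.0]
contact_force: [0.3, 0.5, -3.4]
gripper_width: 18.3
finger_force: 117.7
t: 18.4
ee_pos: [574.4, -89.1, 102.2]
orientation: [0.254, -3.13, -0.001]
contact_force: [-0.6, -0.3, -2.2]
gripper_width: 18.2
finger_force: 117.7
[-0.09907485  0.31719411  0.04762994] [-2.28883756e-01  3.79380954e-01  1.82823841e+00  1.58777302e-05
  9.34998505e-01 -1.96157395e+00]
```

View pics/s5.png

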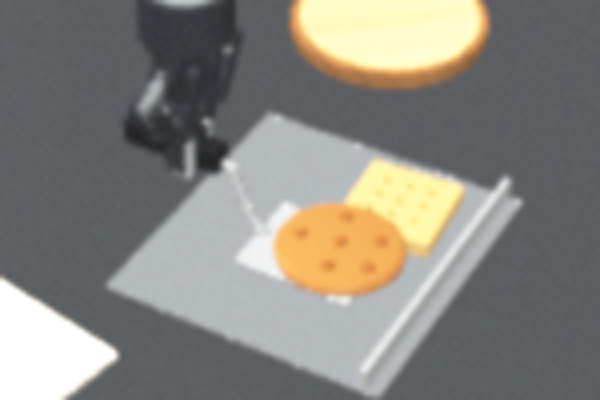

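```bash

python3 -m pendant '[[[-0.0036,0.0071,0,0.0075],[-0.0072,0.0142,0,0.015],[-0.0107,0.0213,0,0.0226],[-0.0143,0.0283,0,0.0301],[-0.0179,0.0354,0,0.0376],[-0.0179,0.0354,0,0.0376],[-0.0179,0.0354,0,0.0376],[-0.0179,0.0354,0,0.0376],[-0.0179,0.0354,0,0.0376],[-0.0179,0.0354,0,0.0376],[-0.0179,0.0354,0,0.0376],[-0.0179,0.0354,0,0.0376]]]'
python3 -m pendant '[[[-0.0179,0.0354,0,0.0376],[-0.0179,0.0354,0,0.0376],[-0.0179,0.0354,0,0.0376],[-0.0179,0.0354,0,0.0376],[-0.0179,0.0354,0,0.0376],[-0.0179,0.0354,0,0.0376],[-0.0179,0.0354,0,0.0376],[-0.0179,0.0354,0,0.0376],[-0.0179,0.0354,0,0.0376],[-0.0179,0.0354,0,0.0376],[-0.0179,0.0354,0,0.0376],[-0.0179,0.0354,0,0.0376]]]'
python3 -m pendant '[[[-0.0179,0.0354,0,0.0376],[-0.0179,0.0354,0,0.0376],[-0.0179,0.0354,0,0.0376],[-0.0179,0.0354,0,0.0376],[-0.0179,0.0354,0,0.0376],[-0.0179,0.0354,0,0.0376],[-0.0143,0.0283,0,0.0301],[-0.0107,0.0213,0,0.0226],[-0.0072,0.0142,0,0.015],[-0.0036,0.0071,0,0.0075],[0,0,0,0],[0,0,0,0]]]'
cat > loc2.py <<'E'
from h import *
import sys
z=float(sys.argv[1]); s=arm.sense(); o=Ro.from_rotvec(s['orientation']).as_matrix(); u=-o[:2,0]; v=np.array([-u[1],u[0]])
print('yaw',np.degrees(np.arctan2(u[1],u[0])),s['ee_pos'],s['contact_force'],s['torque'])
for n in ['top','scene']:
    c=cam(n)
    for r in imaging.masks_of(n,'round_biscuit')[:1]:
        p,rad=cv2.minEnclosingCircle(np.argwhere(r['mask'])[:,::-1].astype(np.float32)); p=np.array(p)
        if n=='scene':
            ys,xs=np.nonzero(r['mask']); p=np.array([(xs.min()+xs.max())/2,(ys.min()+ys.max())/2-2])
        X=proj_plane(c,p,z)[:2]; d=X-s['ee_pos'][:2]; print(n,r['conf'],rad,r['mask'].sum(),X,'sp',d@u-114,d@v)
    for r in imaging.masks_of(n,'board')[:2]:
        ys,xs=np.nonzero(r['mask']); print('board',r['conf'],proj_plane(c,((xs.min()+xs.max())/2,(ys.min()+ys.max())/2),18)[:2])
E
python3 loc2.py 80
```

```text
t: 19.65
ee_pos: [529.7, 0.0, 102.8]
orientation: [-0.716, 3.059, -0.0]
contact_force: [0.2, -0.1, -3.9]
gripper_width: 18.7
finger_force: 117.5
t: 20.85
ee_pos: [476.0, 106.2, 102.8]
orientation: [-1.244, 2.885, -0.0]
contact_force: [-0.5, -0.1, -3.1]
gripper_width: 18.3
finger_force: 117.5
t: 22.05
ee_pos: [440.7, 176.2, 102.8]
orientation: [-1.571, 2.72, -0.0]
contact_force: [-0.4, -0.4, -3.5]
gripper_width: 18.5
finger_force: 117.5
yaw 60.02399209649641 [440.6902104  176.15432858 102.78126651] [-0.3678369  -0.3627625  -3.46766262] [-0.24820785  0.16801148 -0.02360317]
top 0.55 16.978025436401367 264 [501.80154197 303.2302182 ] sp 26.611046546867726 10.555100513397882
board 0.77 [236.40788542 358.32635078]
board 0.72 [498.70880752 306.28511223]
scene 0.72 12.747649192810059 329 [501.97780179 294.87838531] sp 19.464465088466085 6.229530774981328
board 0.73 [525.73674788 559.08086783]
board 0.71 [520.47111959 258.50531436]
```

```bash

python3 -m pendant '[[[0,0,-0.01,0],[0,0,-0.02,0],[0,0,-0.03,0],[0,0,-0.03,0],[0,0,-0.025,0],[0,0,-0.015,0],[0,0,-0.01,0],[0,0,-0.006,0],[0,0,0,0],[0,0,0,0]]]'
python3 -m pendant '[[[0,0,-0.004,0],[0,0,-0.004,0],[0,0,0,0],[0,0,0,0]]]'
python3 -m pendant '[[[0,0,-0.004,0],[0,0,0,0],[0,0,0,0]]]'
```

```text
t: 23.35
ee_pos: [440.8, 176.4, 66.5]
orientation: [-1.571, 2.72, -0.0]
contact_force: [0.5, 0.5, -2.5]
gripper_width: 17.9
finger_force: 117.5
t: 23.75
ee_pos: [440.5, 176.3, 64.3]
orientation: [1.572, -2.72, 0.0]
contact_force: [-0.5, 0.5, -2.6]
gripper_width: 18.3
finger_force: 117.5
t: 24.05
ee_pos: [440.5, 176.3, 63.2]
orientation: [1.572, -2.72, -0.0]
contact_force: [0.6, 0.2, -3.1]
gripper_width: 18.0
finger_force: 117.5
```

```bash

python3 -m pendant '[[[0,0,-0.004,0],[0,0,0,0],[0,0,0,0]]]'
python3 -m pendant '[[[0,0,-0.003,0],[0,0,0,0],[0,0,0,0]]]'
```

```text
t: 24.35
ee_pos: [440.8, 176.4, 62.4]
orientation: [-1.571, 2.72, -0.0]
contact_force: [-0.9, 0.1, -0.9]
gripper_width: 18.5
finger_force: 117.7
t: 24.65
ee_pos: [440.8, 176.4, 62.1]
orientation: [-1.572, 2.72, -0.0]
contact_force: [-2.8, -2.0, 4.7]
gripper_width: 18.1
finger_force: 118.8
```

```bash

python3 -m pendant '[[[-0.1,-0.1732,0.001,0],[-0.1,-0.1732,0,0],[-0.1,-0.1732,0,0],[0,0,0,0],[0,0,0,0]]]'
python3 - <<'E'
from h import *
s=arm.sense();print(s['ee_pos'],s['contact_force'])
T=[]
for n in ['top','scene']:
    c=cam(n); X0,Y0,X1,Y1=(200,140,300,230) if n=='top' else (310,140,430,230)
    T.append(cv2.resize(c['img'][Y0:Y1,X0:X1],(400,320),interpolation=2))
    for k,z in [('round_biscuit',36 ),('board',18)]:
        for r in imaging.masks_of(n,k)[:2]:
            ys,xs=np.nonzero(r['mask']);(p,rad)=cv2.minEnclosingCircle(np.c_[xs,ys].astype(np.float32)); print(n,k,r['conf'],rad,proj_plane(c,p,z-2)[:2])
cv2.imwrite('pics/p6.png',cv2.cvtColor(np.hstack(T),cv2.COLOR_RGB2BGR))
E
```

```text
t: 25.15
ee_pos: [364.9, 45.4, 61.5]
orientation: [-1.567, 2.723, -0.0]
contact_force: [0.6, 0.3, -2.7]
gripper_width: 18.0
finger_force: 118.0
[364.94283553  45.44844578  61.45007423] [ 0.64278818  0.32055049 -2.74921338]
top round_biscuit 0.64 17.306270599365234 [435.26553439 178.94004544]
top round_biscuit 0.58 18.35980987548828 [558.09406437 512.22162734]
top board 0.74 22.992956161499023 [235.1500285  360.43532866]
top board 0.63 31.859621047973633 [498.38746176 283.76266758]
scene round_biscuit 0.88 12.589778900146484 [440.20491415 179.76290492]
scene board 0.93 23.769826889038086 [503.86993432 287.74082929]
scene board 0.69 15.66109561920166 [248.83998508 347.99455454]
```

View pics/p6.png

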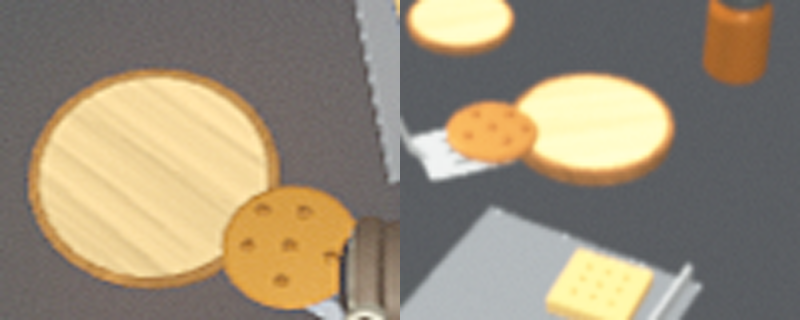

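Last picture: the biscuit, at (290,245) in the left half, rode back with the blade and still sits level near its front edge, partly over the board's rim. Friction is higher than I assumed. I'll carry it back gently, then use a forward run with a sharp reversal to slip it off.

```bash

python3 -m pendant '[[[0,0,0.006,0],[0,0,0.01,0],[0.008,0.0139,0,0],[0.016,0.0277,0,0],[0.024,0.0416,0,0],[0.024,0.0416,0,0],[0.024,0.0416,0,0],[0.016,0.0277,0,0],[0.008,0.0139,0,0],[0,0,0,0],[0,0,0,0]]]'
python3 -m pendant '[[[0,0,-0.004,0],[0,0,-0.004,0],[0,0,0,0],[0,0,0,0]]]'
python3 -m pendant '[[[0,0,-0.003,0],[0,0,0,0],[0,0,0,0]]]'
python3 loc2.py 37
```

```text
t: 26.55
ee_pos: [395.1, 98.3, 65.6]
orientation: [1.572, -2.719, -0.0]
contact_force: [-1.0, -0.3, -3.6]
gripper_width: 18.3
finger_force: 118.0
t: 26.95
ee_pos: [395.4, 98.2, 63.7]
orientation: [1.571, -2.72, -0.0]
contact_force: [-0.2, 0.1, -2.1]
gripper_width: 17.9
finger_force: 118.0
t: 27.25
ee_pos: [395.6, 98.4, 63.0]
orientation: [-1.571, 2.72, -0.0]
contact_force: [-1.0, 0.5, -3.5]
gripper_width: 18.3
finger_force: 118.0
yaw 60.030725482940284 [395.59209604  98.3837221   63.04233148] [-1.03573602  0.45984723 -3.47043738] [-0.27476836  0.10393979 -0.00797822]
top 0.69 17.396764755249023 731 [464.65875916 230.34655172] sp 34.819780421542276 6.088124642864557
board 0.98 [496.98132455 285.06917939]
board 0.95 [236.40788542 358.32635078]
scene 0.69 13.12501049041748 333 [464.43674985 237.35668548] sp 40.78171155924554 9.782260601710803
board 0.66 [519.40796639 279.230085  ]
board 0.63 [264.43103115 356.41423394]
```

```bash

python3 -m pendant '[[[0.016,0.0277,0,0],[0.034,0.0589,0,0],[0.06,0.1039,0,0],[-0.1,-0.1732,0,0],[-0.08,-0.1386,0,0],[-0.02,-0.0346,0,0],[0,0,0,0],[0,0,0,0]]]'
python3 loc2.py 37
```

```text
t: 28.35
ee_pos: [374.7, 59.8, 63.6]
orientation: [-1.569, 2.719, -0.001]
contact_force: [0.0, 0.4, -0.7]
gripper_width: 18.3
finger_force: 118.4
yaw 59.979957136534935 [374.70988231  59.81315158  63.62157043] [ 0.00961607  0.38198389 -0.73710315] [-0.13343096  0.07906105  0.0312668 ]
top 0.9 18.4011173248291 997 [502.50894686 290.88945077] sp 150.01526806040533 4.953260564702276
board 0.65 [236.43462678 361.25965931]
board 0.42 [417.71677075 121.37417924]
board 0.94 [250.43049293 350.23357037]
board 0.81 [507.11477968 273.47522659]
```

The biscuit stayed on the board at (502,291), about 8 mm from the centre, clear of the blade. Now the spatula goes back.

```bash

python3 -m pendant '[[[-0.01,-0.0173,0.02,0],[0,0,0.05,0],[0,0,0.06,0],[0,0,0.06,0],[0,0,0.04,0],[0.005,-0.03,0,-0.03],[0.01,-0.07,0,-0.07],[0.0158,-0.1,0,-0.11],[0.0158,-0.1125,0,-0.118],[0.0158,-0.1125,0,-0.118],[0.0158,-0.1125,0,-0.118],[0.0158,-0.1125,0,-0.118]]]'
python3 -m pendant '[[[0.0158,-0.1125,0,-0.118],[0.0158,-0.1125,0,-0.118],[0.0158,-0.1125,0,-0.118],[0.0158,-0.1125,0,-0.118],[0.0158,-0.1,0,-0.118],[0.0158,-0.08,0,-0.118],[0.015,-0.06,0,-0.08],[0.01,-0.03,0,-0.036],[0,0,0,0],[0,0,0,0]]]'
python3 - <<'E'
from h import *
s=arm.sense(); o=Ro.from_rotvec(s['orientation']).as_matrix(); u=-o[:2,0]; print(s['ee_pos'],np.degrees(np.arctan2(u[1],u[0])),s['ee_pos'][:2]+114*u,s['joint_pos'])
c=cam('top')
for k,z in [('round_biscuit',34),('board',18),('mug',90),('jar',110),('square_biscuit',22)]:
    for r in imaging.masks_of('top',k)[:2]:
        p,rad=cv2.minEnclosingCircle(np.argwhere(r['mask'])[:,::-1].astype(np.float32)); print(k,r['conf'],rad,proj_plane(c,p,z)[:2])
E
```

```text
t: 29.85
ee_pos: [393.3, -108.9, 119.8]
orientation: [0.788, -3.04, -0.001]
contact_force: [-0.1, -0.4, -2.7]
gripper_width: 18.5
finger_force: 118.5
t: 30.85
ee_pos: [423.2, -286.7, 119.8]
orientation: [-0.211, -3.133, -0.002]
contact_force: [0.7, 0.9, -1.9]
gripper_width: 18.1
finger_force: 118.4
[ 423.18890293 -286.65740929  119.82343326] -7.707592482587377 [ 536.15878496 -301.94678061] [-6.80721472e-01  2.33599033e-01  1.98298366e+00  2.70615835e-04
  9.27217097e-01 -2.11715638e+00]
round_biscuit 0.77 16.9150390625 [500.36435219 292.38891592]
board 0.98 31.7530574798584 [496.00803582 283.41053029]
board 0.77 23.25303840637207 [235.02964243 359.59808743]
mug 0.96 21.708982467651367 [ 548.63402001 -493.85760126]
jar 0.79 17.923547744750977 [542.64885267 485.62741406]
square_biscuit 0.97 18.179758071899414 [668.1847946   65.08286318]
```

```bash

python3 -m pendant '[[[0,0.036,0,0.089],[0,0,-0.08,0],[0,0,-0.1,0],[0,0,-0.06,0],[0,0,-0.015,0],[0,0,0,0],[0,0,0,0]]]'
python3 -m pendant '[[[0,0,-0.006,0],[0,0,0,0],[0,0,0,0]]]'
python3 -m pendant '[[[0,0,-0.004,0],[0,0,0,0],[0,0,0,0]]]'
python3 -m pendant '[[[0,0,-0.003,0],[0,0,0,0],[0,0,0,0]]]'
```

```text
t: 31.85
ee_pos: [424.8, -278.9, 57.7]
orientation: [0.102, 3.138, -0.002]
contact_force: [0.9, -0.0, -2.4]
gripper_width: 18.2
finger_force: 118.4
t: 32.15
ee_pos: [424.3, -278.6, 55.8]
orientation: [0.102, 3.139, -0.001]
contact_force: [-0.4, 0.0, -2.9]
gripper_width: 18.5
finger_force: 118.4
t: 32.45
ee_pos: [423.9, -278.4, 54.2]
orientation: [-0.102, -3.14, -0.0]
contact_force: [0.1, 0.1, -2.9]
gripper_width: 17.8
finger_force: 118.4
t: 32.75
ee_pos: [424.0, -278.3, 53.4]
orientation: [-0.102, -3.14, -0.0]
contact_force: [0.0, 0.3, -2.3]
gripper_width: 17.8
finger_force: 118.4
```

```bash

python3 -m pendant '[[[0,0,-0.004,0],[0,0,0,0],[0,0,0,0]]]'
python3 -m pendant '[[[0,0,-0.004,0],[0,0,0,0],[0,0,0,0]]]'
```

```text
t: 33.05
ee_pos: [424.1, -278.5, 52.6]
orientation: [0.102, 3.14, -0.0]
contact_force: [-0.2, -0.1, -1.9]
gripper_width: 18.3
finger_force: 118.5
t: 33.35
ee_pos: [424.1, -278.6, 52.1]
orientation: [0.102, 3.14, -0.0]
contact_force: [-2.4, 1.6, 5.9]
gripper_width: 18.1
finger_force: 119.5
```

```bash

python3 -m pendant '[[[0,0,0,0],[0,0,0,0],[0,0,0,0],[0,0,0,0],[0,0,0,0],[0,0,0,0],[0,0,0,0],[0,0,0,0]]]' 1
python3 -m pendant '[[[0,0,0.05,0],[0,0,0.15,0],[0,0,0.15,0],[0,0,0.15,0],[0,0,0.15,0],[0,0,0.05,0],[-0.12,0,0,0],[0,0,0,0],[0,0,0,0]]]'
python3 - <<'E'
from h import *
c=wrist()
for r in imaging.masks_of('wrist','spatula'):
    ys,xs=np.nonzero(r['mask']); print(r['conf'],r['mask'].sum(),xs.min(),xs.max(),ys.min(),ys.max())
im=c['img'];h=cv2.cvtColor(im,cv2.COLOR_RGB2HSV)
def pose(P,o): a=P[2]; return np.array([P[0]+o[0]*np.cos(a)-o[1]*np.sin(a),P[1]+o[0]*np.sin(a)+o[1]*np.cos(a),8+o[2]])
P=[538,-286,np.radians(-3.7)]
for o in [(50,40,3),(50,-40,3),(-50,-40,3),(-50,40,3),(-173,0,74),(-83,0,74)]:
    q=wproj(c,pose(P,o)); cv2.circle(im,tuple(int(round(x)) for x in q),2,(255,0,0),-1); print(o,q.round())
cv2.imwrite('pics/f7.png',cv2.resize(cv2.cvtColor(im[120:340,220:420],cv2.COLOR_RGB2BGR),(540,594),interpolation=2))
E
```

```text
t: 34.15
ee_pos: [424.0, -278.4, 51.5]
orientation: [-0.102, -3.14, -0.0]
contact_force: [0.8, -0.3, -0.5]
gripper_width: 85.5
finger_force: 0.0
t: 35.05
ee_pos: [393.4, -278.1, 226.2]
orientation: [-0.104, -3.14, -0.001]
contact_force: [0.3, 0.8, -0.0]
gripper_width: 85.7
finger_force: 0.0
0.66 5314 291 350 158 305
0.59 5462 105 243 60 175
0.51 104 324 346 347 356
(50, 40, 3) [348. 305.]
(50, -40, 3) [293. 305.]
(-50, -40, 3) [289. 244.]
(-50, 40, 3) [351. 244.]
(-173, 0, 74) [321. 160.]
(-83, 0, 74) [321. 246.]
```

View pics/f7.png

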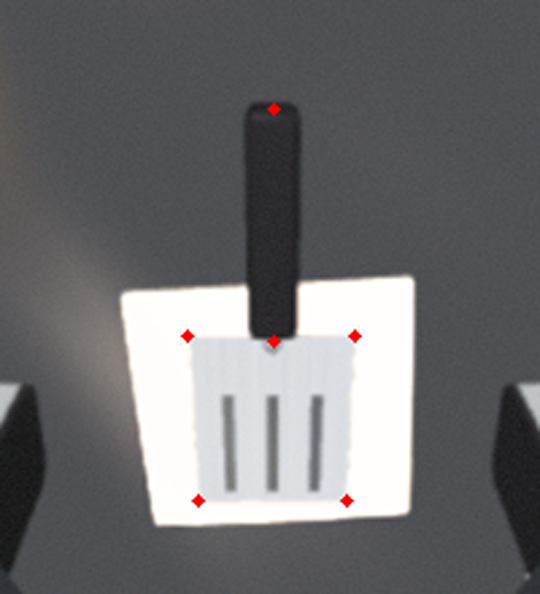

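The spatula lies flat on the tile with its model corners matching, for example (199,500) and (347,500), and it is let go. I hand in.

```bash
python3 -c "
from bench import arm
print(arm.job_done())"
```

```text
the job is handed in; nothing more can be done
None
```

I handed the job in at about 35 s: the round biscuit lies about 10 mm from the board's centre and the spatula is back flat on the tile and released, but the hand-in returned no verdict, the first pull-out dragged the biscuit half off the board before a second try left it there, and I viewed 11 pictures instead of the allowed 10.

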